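Eject a stuck specimen puck from its mould sleeve

ROBOT

A 7-joint arm with a two-finger parallel gripper is mounted at the origin on the work surface. World frame = base frame: x ahead of the robot, y to its left, z up, the work surface at z = 0. Lengths are in m, angles in rad, forces in N, time in s.
With the tool pointing down it reaches from about 0.35 to 0.9 m from the base axis. Payload 8.1 kg.
Tool frame: the origin (TCP) lies on the centre line of the jaws, within the pads' length; the fingertips stand 22 mm ahead of it and the grasp point (between the pads) lies 3 mm ahead of it (arm.finger_overhang is the distance from the TCP to the fingertips, in m); z points along the fingers, y is the direction in which the jaws open and shut (so a half turn about z gives the same grasp; the last joint's range is limited). The gripper opens to 92 mm and grips with 3 to 60 N. Pads are 19 mm wide; open, the fingers measure 130 mm over their backs; the gripper's body (75 mm by 190 mm) begins 47 mm behind the grasp point.
Start: joints at [1.177, 0.434, 0.025, 1.573, -0.012, 1.134, -0.075], TCP at [0.179, -0.599, 0.249] pointing down, gripper open.
Joint ranges: [-2.62, 2.62], [-0.44, 2.09], [-1.27, 1.32], [0.08, 2.57], [-1.32, 4.46], [0.12, 2], [-2.74, 2.74]. Speed limits (rad/s): [2.22, 2.22, 3.01, 3.01, 3.14, 3.14, 3.14].

INTERFACE

Orientations are given as a rotation vector (axis times angle).
In Python, from cell import arm gives the robot as it stands. The module is installed in compiled form; this text tells all that it offers.
- The arm moves only by the tool step_arm, never from a script. Its argument "plan" is a list of rows, each an object of numbers: "wx", "wy", "wz": the turn, a rotation vector about the tool's x, y, z in units of 6 degrees (1.0 is 6 degrees); "tx", "ty", "tz": the shift along the tool's x, y, z in cm; "hand": the opening, from 0 (shut) to 1 (fully open). A call has exactly 10 rows; each row shifts and turns the commanded pose from where the row before left it, along the tool's axes as they then stand; what a row does not reach is not made up. A row lasts 1/12 s, in which the tool goes at most 41.7 mm and 7.16 degrees, less where a joint would pass 70% of its speed; a pose out of reach is approached as far as the arm can. A call is refused whole if a number of a shift passes 4.17 or a number of a turn 1, either way. A call with a gripper value outside its range is refused whole. The fingers move at their own pace and stop on an object; "force" is the grip in N (left out, the last holds). Time passes only in rows, so rows that do not move let the fingers close, or fill a call up. It gives the time, the measured TCP pose, the force and the opening at its end, in the units of the state.
- arm.observe(): the state, without advancing time (a new reading comes with each control period).
- arm.get_image(name): name is "scene" or "top" or "wrist"; returns (picture, depth): 420x560x3 uint8, red, green, blue; 420x560 float32, m along the optical axis (not along the pixel's ray), 0 where there is no reading.
- arm.calibration(name): a dict with "mtx" (3x3 intrinsics, pixels), "R" (3x3) and "t" (3): a world point X has camera coordinates R X + t. Camera axes: x right, y down, z forward; pixel columns grow to the right and rows downward; lengths in m; the calibration is good to about 2 mm. A picture is of the moment at which its call begins: read the wrist's pose just before it. calibration takes no time and is no camera call; for the wrist camera it gives the pose at the moment of the call.
- arm.sign_off(): hands the job in, once; it reports no verdict.
The state is a dict: "clock": time; "joints": joint angles; "dq": joint speeds; "joint_efforts": joint torques, N m; "position": TCP position; "ee_rot": TCP orientation; "force": force on the tool from outside, world axes, zero at the start; "ft_torque": the same for the moment, N m; "width": opening from 0.0 (shut) to 1.0 (fully open).
Only numpy, scipy, OpenCV 4.12 (cv2) and the standard library are available. Lean on these libraries where they do the work, as an engineer would, in place of code of your own. Each camera call takes 0.05 s, during which the arm holds its last target.

TASK

One of the two mould sleeves still has its cured specimen puck stuck inside. Take the long ejector rod (the one with the tall straight handle) out of the blue rack, push it down through that sleeve from above so that the puck comes out of the bottom and drops into the tray below, and leave the rod standing fully home in the sleeve with its collar on the rim.

Things in the scene. Friction and masses are not known exactly. Their poses are not given: they have to be found in the camera images.
- rod_grip (a point): Ejector rod, loose, 0.22 kg, hanging upright by its collar in a 34 mm hole of the blue rack. Centre of its black straight round handle (26 mm across, 50 mm tall); z up the rod. Below the handle: steel collar 64 mm across, 6 mm thick, underside 31 mm below this point; then a stem 18 mm across, 75 mm long, foot 106 mm below this point. The mushroom-headed tamper 110 mm away is not needed.
- stand_mouth (a point): Centre of the upper rim of the fixed upright steel sleeve with the stuck puck, 125 mm above the bench; z up the bore. Bore 32 mm, a funnel over the top 10 mm, 48 mm at the rim (56 outside). Sleeve 60 mm long. When the rod is home its collar lies on this rim, its foot 15 mm beyond the sleeve's lower end. A like stand beside it has an empty sleeve: not that one.
- stand: Aluminium stand that carries the sleeve, fixed to the bench: base 120 (x) by 130 mm (y); origin at its underside, below the bore's axis, z up. Black tray fixed on the base, 110 by 96 mm inside, 14 mm high, floor 11 mm above the bench. Three small spring tabs in the sleeve, 70 mm above the bench, hold the puck: about 8 N (6 to 12) pushes it past them.
- puck_center (a point): Centre of the specimen puck: white resin cylinder 29 mm across and 22 mm tall, about 40 g, loose. It starts upright in the sleeve on the three spring tabs, its upper face 33 mm below the rim; seen by looking down the bore.
Mind the look-alikes: they are no part of the job. Leave any turquoise or yellow look-alike of the part that bears rod_grip alone.

How it is judged:
On the way:
1. the rod's stem is in the bore while the puck is still stuck in the sleeve (z of rod_grip in the frame of stand_mouth below 0.096 m and horizontal distance between rod_grip and stand_mouth below 0.025 m and distance between puck_center and stand_mouth below 0.056 m).
At the end, for the whole second after the job is handed in: The puck is out of the sleeve and lies in the tray below (its centre more than 85 mm below the sleeve's rim and within 70 mm of its axis), and the ejector rod is let go, standing in that sleeve within 10 mm of fully home, its handle within 20 mm of the sleeve's axis and within 10 degrees of upright (z of puck_center in the frame of stand_mouth below -0.085 m and horizontal distance between puck_center and stand_mouth below 0.07 m and z of rod_grip in the frame of stand_mouth below 0.041 m and horizontal distance between rod_grip and stand_mouth below 0.02 m and angle between the z axis of rod_grip and the z axis of stand_mouth, either way round below 0.18 rad); the robot touches nothing.
It also fails if it takes over 42 s, if anything falls off the work surface, if the arm or the gripper's body presses on something with over 40 N, if the wrist force passes 120 N, or if a joint passes its speed limit or range.

## Working session

There is one attempt and no reset: what is moved stays moved. The work goes in short steps, Python scripts to look and compute and a tool call to move; the robot and the scene stay as the last step left them, time stands still between calls to the robot, and variables do not carry over. Pictures are saved under pics/ and viewed, and the job is handed in when it is done.

Besides the shell and the picture viewer there is one more tool, called after "Call:" in YAML: its name, and indented under it one key for each argument. step_arm: Moves the arm, as the interface text tells. Its arguments: {"type":"object","properties":{"plan":{"type":"array"},"force":{"type":"number"}},"required":["plan"]}

```bash
mkdir -p pics
cat > h.py <<'E'
import numpy as np, cv2
from cell import arm
def save(n,im): cv2.imwrite(f'pics/{n}.png',cv2.cvtColor(im,cv2.COLOR_RGB2BGR))
def grab(n,tag):
    c=arm.calibration(n); im,d=arm.get_image(n); np.savez(f'{tag}.npz',im=im,d=d,**{k:np.array(c[k]) for k in('mtx','R','t')}); save(tag,im); return im,d,c
def ray(c,u,v):
    K=np.array(c['mtx']);R=np.array(c['R']);t=np.array(c['t']).ravel()
    return -R.T@t, R.T@np.linalg.inv(K)@np.array([u,v,1.])
def onplane(c,u,v,z):
    o,d=ray(c,u,v); return o+d*(z-o[2])/d[2]
def pt(c,u,v,dep):
    o,d=ray(c,u,v); return o+d*dep
E
python3 - <<'E'
from h import *
for n in('scene','top','wrist'): grab(n,n+'0')
s=arm.observe(); print(s)
E
```

```text
{'clock': 0.15, 'joints': array([ 1.17737787,  0.43506182,  0.02497509,  1.57386438, -0.01159626,
        1.13398235, -0.07508053]), 'dq': array([-6.56879590e-04, -2.71844040e-03, -8.34830849e-05, -2.20652906e-03,
        4.98303881e-04,  8.37902140e-04, -2.55855167e-03]), 'joint_efforts': array([ 1.49890082e-03, -6.68252850e+01,  9.85969529e-01, -3.14689493e+01,
       -6.05370034e-02,  3.94220673e-02,  1.34674688e-04]), 'position': array([ 0.17906781, -0.59843748,  0.2481351 ]), 'ee_rot': array([-3.10732416e+00, -4.54968741e-01,  4.38236535e-04]), 'force': array([-0.46087211,  0.52069999, -0.07110615]), 'ft_torque': array([0.00907028, 0.06201813, 0.06555461]), 'width': 1.003902874299601}
```

View pics/scene0.png

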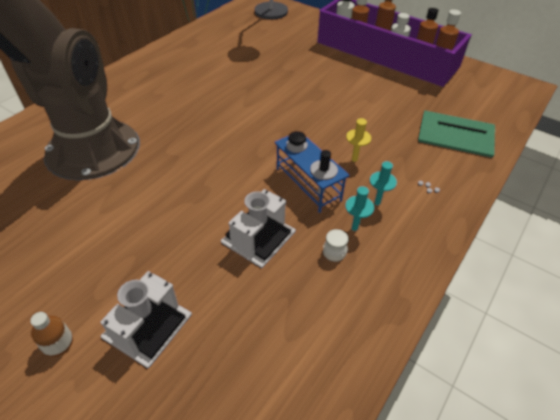

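View pics/top0.png

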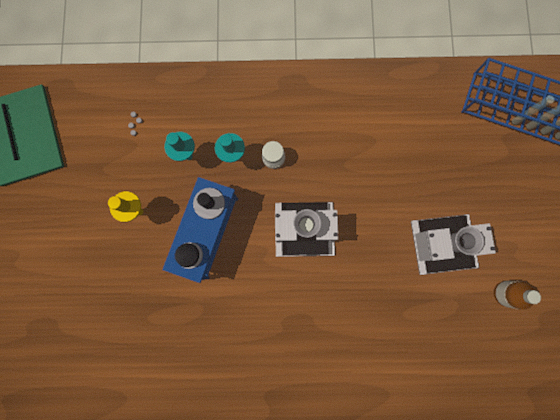

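View pics/wrist0.png

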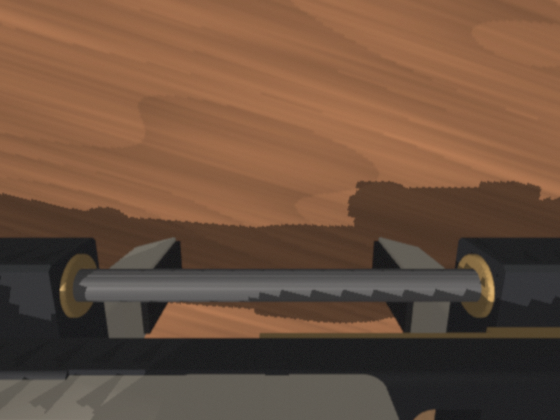

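Top view: the blue rack holds a slim-handled rod at (208,202) and a wide-headed tamper at (189,255). The sleeves are at (307,224) and (470,240), and the turquoise and yellow look-alikes are outside the rack. I'll enlarge these to confirm.

Run:
```python
from h import *
a=np.load('top0.npz');im=a['im']
def crop(im,u,v,w,h,s): return cv2.resize(im[v:v+h,u:u+w],None,fx=s,fy=s,interpolation=cv2.INTER_CUBIC)
A=crop(im,155,175,100,110,4);B=crop(im,270,190,75,75,4);C=crop(im,410,205,90,75,4)
o=np.zeros((600,800,3),np.uint8)
o[:440,:400]=A;o[:300,400:700]=B;o[300:600,400:760]=C
save('crops',o)
for n in('top','scene'):
    c=np.load(n+'0.npz');print(n,np.round(ray(c,280,210)[0],3))
c=np.load('top0.npz');d=c['d']
for n,u,v in [('rodtop',206,201),('rackblue',203,230),('collar',215,212),('tamper',189,255),('sleeveA',307,212),('inA',307,224),('B rim',470,227),('inB',470,241),('table',350,120)]:
    print(n,d[v,u],np.round(pt(c,u,v,d[v,u]),3))
```

```text
top [0.488 0.064 0.863]
scene [ 0.977 -0.476  0.813]
rodtop 0.7275092 [0.611 0.217 0.146]
rackblue 0.77328837 [0.561 0.234 0.093]
collar 0.77401996 [0.596 0.209 0.097]
tamper 0.73507124 [0.51  0.253 0.124]
sleeveA 0.74738556 [0.59  0.025 0.122]
inA 0.77525926 [0.57  0.024 0.091]
B rim 0.73778427 [ 0.555 -0.287  0.125]
inB 0.76276267 [ 0.53  -0.298  0.096]
table 0.903927 [ 0.824 -0.088 -0.003]
```

View pics/crops.png

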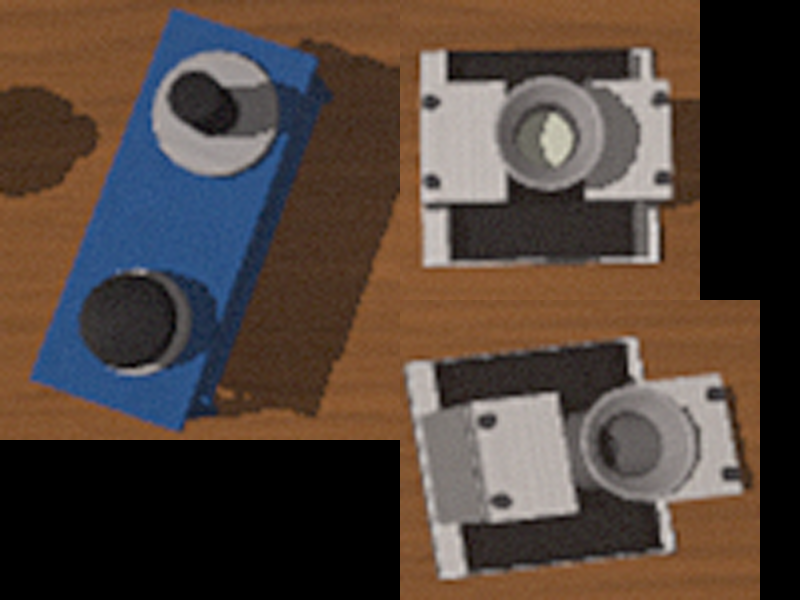

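Sleeve A at (307,224) shows a white puck top at z≈0.091, against 0.092 expected. Sleeve B at (470,240) shows only grey, so it is empty. The rod is the one at (208,202): narrow straight handle, wide collar. The one at (189,255) has the mushroom head. Next I'll measure the centres.

Run:
```python
from h import *
for n,wins in (('top',{'rod':(185,180,50,45),'slv':(288,205,42,40)}),('scene',{'rod':(305,145,40,40),'slv':(235,185,45,35)})):
    c=np.load(n+'0.npz');im=c['im'].astype(int);d=c['d'];o=ray(c,0,0)[0]
    Ki=np.linalg.inv(c['mtx'])
    vv,uu=np.mgrid[:420,:560]
    P=o+ (np.stack([uu,vv,np.ones_like(uu)],-1)@Ki.T@c['R'])*d[...,None]
    mx=im.max(-1);mn=im.min(-1)
    for k,(u,v,w,h) in wins.items():
        m=np.zeros(d.shape,bool);m[v:v+h,u:u+w]=1
        if k=='rod':
            dark=m&(mx<60)&(P[...,2]>.1); t=dark&(P[...,2]>.141)
            print(n,'handle top z',P[t][:,2].max(), t.sum(),'bbox mean',P[t][:,:2].mean(0),'mid',(P[t].max(0)+P[t].min(0))/2, P[t].max(0)-P[t].min(0))
            g=m&(mx-mn<45)&(mx>60)&(abs(P[...,2]-.096)<.006)
            zz=np.median(P[g][:,2])
            # silhouette of collar+shadow: hull of non-blue, non-wood
            g2=g
            pts=np.argwhere(g2)[:,::-1]
            q=np.array([onplane(c,a,b,.097)[:2] for a,b in pts]).astype(np.float32)
            (x,y),r=cv2.minEnclosingCircle(q);print(' collar z',zz,'circle',x,y,r,len(q))
        else:
            g=m&(abs(P[...,2]-.1235)<.004)
            pts=np.argwhere(g)[:,::-1];q=np.array([onplane(c,a,b,.125)[:2] for a,b in pts]).astype(np.float32)
            (x,y),r=cv2.minEnclosingCircle(q);print(n,' rim circle',x,y,r,len(q),'z',np.median(P[g][:,2]),'mid',(q.max(0)+q.min(0))/2,q.max(0)-q.min(0))
            hull=cv2.convexHull(q.reshape(-1,1,2)); 
            print(cv2.fitEllipse(hull))
# rack axis
c=np.load('top0.npz');im=c['im'].astype(int);m=((im[...,2]-im[...,0]>50)).astype(np.uint8);m[:, :150]=0;m[:,260:]=0;m[:160]=0
ys,xs=np.nonzero(m);box=cv2.boxPoints(cv2.minAreaRect(np.stack([xs,ys],1).astype(np.float32)));print([np.round(onplane(c,*b,.091)[:2],3) for b in box])
print(arm.finger_overhang)
```

```text
top handle top z 0.8628760394084746 131 bbox mean [0.61313554 0.22069464] mid [0.55739957 0.14895849 0.50248442] [0.13790488 0.17045962 0.72078324]
 collar z 0.0973603530192953 circle 0.6193139553070068 0.22621841728687286 0.04734516888856888 636
top  rim circle 0.5674428343772888 0.027249595150351524 0.02715335041284561 278 z 0.1231827412635772 mid [0.5670984  0.02677387] [0.05260432 0.05236739]
((0.5673955082893372, 0.027050962671637535), (0.05298623815178871, 0.05366078019142151), 107.18626403808594)
scene handle top z 0.1504238016252727 58 bbox mean [0.61729382 0.21764643] mid [0.61721991 0.21926498 0.14650029] [0.01999895 0.02176692 0.00784703]
 collar z 0.09761531182911015 circle 0.5822466611862183 0.22583258152008057 0.06737806648015976 390
scene  rim circle 0.5669744610786438 0.026324763894081116 0.02748194709420204 190 z 0.12357214017867502 mid [0.56698734 0.02649093] [0.05253339 0.05390508]
((0.5667938590049744, 0.026388177648186684), (0.05331888422369957, 0.05427223816514015), 17.61949348449707)
[array([0.469, 0.315]), array([0.724, 0.289]), array([0.705, 0.166]), array([0.453, 0.197])]
0.022
```

Run:
```python
from h import *
c=np.load('top0.npz');im=c['im'].astype(int);d=c['d'];o=ray(c,0,0)[0];Ki=np.linalg.inv(c['mtx'])
vv,uu=np.mgrid[:420,:560];P=o+(np.stack([uu,vv,np.ones_like(uu)],-1)@Ki.T@c['R'])*d[...,None]
P[d==0]=np.nan
def mx(n,u0,v0,u1,v1):
    w=P[v0:v1,u0:u1].reshape(-1,3);z=np.nanpercentile(w[:,2],99);q=w[w[:,2]>z-.006];print(n,'zmax',round(z,3),'xy',np.round(np.nanmean(q[:,:2],0),3))
mx('turq1',160,125,198,162);mx('turq2',212,130,247,163);mx('yellow',105,190,142,225);mx('jar',260,140,288,170);mx('bottle',492,275,545,312);mx('tamper',172,238,206,272)
# handle top
m=(im.max(-1)<55)&(P[...,2]>.135)&(P[...,2]<.155);m[:, :185]=0;m[:,235:]=0;m[:180]=0;m[225:]=0
mm=m.astype(np.uint8);n,l,s,ce=cv2.connectedComponentsWithStats(mm);k=1+s[1:,4].argmax();print(s[k],ce[k],n)
ys,xs=np.nonzero((l==k)&(P[...,2]>.143));print(len(xs),'top face',onplane(c,(xs.min()+xs.max())/2,(ys.min()+ys.max())/2,.147),xs.min(),xs.max(),ys.min(),ys.max(),np.median(P[ys,xs,2]))
# collar edge (left/top/bottom grey pixels), contour ellipse
g=((abs(P[...,2]-.097)<.005)&(im[...,2]-im[...,0]<30)&(im.max(-1)>90)).astype(np.uint8);g[:,:185]=0;g[:,240:]=0;g[:180]=0;g[225:]=0
n,l,s,ce=cv2.connectedComponentsWithStats(g);k=1+s[1:,4].argmax();print(s[k])
cn=max(cv2.findContours((l==k).astype(np.uint8),0,1)[0],key=cv2.contourArea);h=cv2.convexHull(cn)
e=cv2.fitEllipse(h);print(e,onplane(c,*e[0],.097))
(x,y),r=cv2.minEnclosingCircle(h);print(x,y,r,onplane(c,x,y,.097), r*.766/c['mtx'][0,0])
```

```text
turq1 zmax 0.132 xy [0.74 0.29]
turq2 zmax 0.132 xy [0.735 0.184]
yellow zmax 0.132 xy [0.613 0.399]
jar zmax 0.057 xy [0.733 0.095]
bottle zmax 0.1 xy [ 0.419 -0.409]
tamper zmax 0.126 xy [0.51 0.26]
[198 193  13  14 137] [203.89781022 199.39416058] 2
123 top face [0.61353156 0.22179211 0.147     ] 198 209 193 206 0.14716176988202356
[193 188  31  31 418]
((208.2527618408203, 203.0296173095703), (30.696041107177734, 31.51396369934082), 39.498085021972656) [0.61485458 0.22309094 0.097     ]
208.0 202.56817626953125 16.06121063232422 [0.61580972 0.2236156  0.097     ] 0.03204387717763102
```

Call:
step_arm:
  plan:
    - {"tx": 1.5,"ty": -1.5,"hand": 1}
    - {"tx": 2.5,"ty": -2.5,"hand": 1}
    - {"tx": 2.5,"ty": -2.5,"hand": 1}
    - {"tx": 2.5,"ty": -2.5,"hand": 1}
    - {"tx": 2.5,"ty": -2.5,"hand": 1}
    - {"tx": 2.5,"ty": -2.5,"hand": 1}
    - {"tx": 2.5,"ty": -2.5,"hand": 1}
    - {"tx": 2.5,"ty": -2.5,"hand": 1}
    - {"tx": 2.5,"ty": -2.5,"hand": 1}
    - {"tx": 2.5,"ty": -2.5,"hand": 1}
  force: 50

```text
invalid input at $.plan[0]: expected keys wx, wy, wz, tx, ty, tz, hand
```

Call:
step_arm:
  plan:
    - {"wx": 0,"wy": 0,"wz": 0,"tx": 1.5,"ty": -1.5,"tz": 0,"hand": 1}
    - {"wx": 0,"wy": 0,"wz": 0,"tx": 2.5,"ty": -2.5,"tz": 0,"hand": 1}
    - {"wx": 0,"wy": 0,"wz": 0,"tx": 2.5,"ty": -2.5,"tz": 0,"hand": 1}
    - {"wx": 0,"wy": 0,"wz": 0,"tx": 2.5,"ty": -2.5,"tz": 0,"hand": 1}
    - {"wx": 0,"wy": 0,"wz": 0,"tx": 2.5,"ty": -2.5,"tz": 0,"hand": 1}
    - {"wx": 0,"wy": 0,"wz": 0,"tx": 2.5,"ty": -2.5,"tz": 0,"hand": 1}
    - {"wx": 0,"wy": 0,"wz": 0,"tx": 2.5,"ty": -2.5,"tz": 0,"hand": 1}
    - {"wx": 0,"wy": 0,"wz": 0,"tx": 2.5,"ty": -2.5,"tz": 0,"hand": 1}
    - {"wx": 0,"wy": 0,"wz": 0,"tx": 2.5,"ty": -2.5,"tz": 0,"hand": 1}
    - {"wx": 0,"wy": 0,"wz": 0,"tx": 2.5,"ty": -2.5,"tz": 0,"hand": 1}
  force: 50

```text
clock: 0.98
position: [0.3407, -0.2984, 0.2487]
ee_rot: [3.108, 0.455, -0.0]
force: [1.0, -0.4, 0.3]
width: 1.0
```

```bash
cat >> h.py <<'E'
from scipy.spatial.transform import Rotation as Ro
def go(x,y,z):
    s=arm.observe();R=Ro.from_rotvec(s['ee_rot']).as_matrix();p=np.array(s['position'])
    print('t',round(s['clock'],2),'p',np.round(p,4),'F',np.round(s['force'],2),'w',round(s['width'],3),'q',np.round(s['joints'],2))
    print('zaxis',np.round(R[:,2],4),'yaxis',np.round(R[:,1],3),'tool cm',np.round(R.T@(np.array([x,y,z])-p)*100,2))
E
python3 -c "
from h import *
go(.615,.2215,.26)"
```

```text
t 0.98 p [ 0.3407 -0.2984  0.2487] F [ 1.   -0.37  0.33] w 1.0 q [ 0.73  0.16 -0.15  1.96  0.03  1.02 -0.71]
zaxis [-1.e-04 -1.e-04 -1.e+00] yaxis [ 0.287 -0.958  0.   ] tool cm [ 41.18 -41.95  -1.14]
```

Call:
step_arm:
  plan:
    - {"wx": 0,"wy": 0,"wz": 0,"tx": 2.5,"ty": -2.5,"tz": 0,"hand": 1}
    - {"wx": 0,"wy": 0,"wz": 0,"tx": 2.5,"ty": -2.5,"tz": 0,"hand": 1}
    - {"wx": 0,"wy": 0,"wz": 0,"tx": 2.5,"ty": -2.5,"tz": 0,"hand": 1}
    - {"wx": 0,"wy": 0,"wz": 0,"tx": 2.5,"ty": -2.5,"tz": 0,"hand": 1}
    - {"wx": 0,"wy": 0,"wz": 0,"tx": 2.5,"ty": -2.5,"tz": 0,"hand": 1}
    - {"wx": 0,"wy": 0,"wz": 0,"tx": 2.5,"ty": -2.5,"tz": 0,"hand": 1}
    - {"wx": 0,"wy": 0,"wz": 0,"tx": 2.5,"ty": -2.5,"tz": 0,"hand": 1}
    - {"wx": 0,"wy": 0,"wz": 0,"tx": 2.5,"ty": -2.5,"tz": 0,"hand": 1}
    - {"wx": 0,"wy": 0,"wz": 0,"tx": 2.5,"ty": -2.5,"tz": 0,"hand": 1}
    - {"wx": 0,"wy": 0,"wz": 0,"tx": 2.5,"ty": -2.5,"tz": 0,"hand": 1}

```text
clock: 1.82
position: [0.5086, 0.0127, 0.2486]
ee_rot: [3.108, 0.455, -0.0]
force: [0.4, -1.4, 0.8]
width: 1.002
```

```bash
python3 -c "
from h import *
go(.615,.2215,.25)"
```

```text
t 1.82 p [0.5086 0.0127 0.2486] F [ 0.44 -1.45  0.83] w 1.002 q [ 0.18  0.28 -0.39  1.83  0.12  1.06 -1.53]
zaxis [-1.e-04 -2.e-04 -1.e+00] yaxis [ 0.286 -0.958  0.   ] tool cm [ 16.18 -16.96  -0.14]
```

Call:
step_arm:
  plan:
    - {"wx": 0,"wy": 0,"wz": 0,"tx": 2.2,"ty": -2.3,"tz": 0,"hand": 1}
    - {"wx": 0,"wy": 0,"wz": 0,"tx": 2.2,"ty": -2.3,"tz": 0,"hand": 1}
    - {"wx": 0,"wy": 0,"wz": 0,"tx": 2.2,"ty": -2.3,"tz": 0,"hand": 1}
    - {"wx": 0,"wy": 0,"wz": 0,"tx": 2.2,"ty": -2.3,"tz": 0,"hand": 1}
    - {"wx": 0,"wy": 0,"wz": 0,"tx": 2.2,"ty": -2.3,"tz": 0,"hand": 1}
    - {"wx": 0,"wy": 0,"wz": 0,"tx": 2.2,"ty": -2.3,"tz": 0,"hand": 1}
    - {"wx": 0,"wy": 0,"wz": 0,"tx": 2.2,"ty": -2.3,"tz": 0,"hand": 1}
    - {"wx": 0,"wy": 0,"wz": 0,"tx": 0.8,"ty": -0.8,"tz": 0,"hand": 1}
    - {"wx": 0,"wy": 0,"wz": 0,"tx": 0,"ty": 0,"tz": 0,"hand": 1}
    - {"wx": 0,"wy": 0,"wz": 0,"tx": 0,"ty": 0,"tz": 0,"hand": 1}

```text
clock: 2.65
position: [0.6146, 0.2193, 0.248]
ee_rot: [3.108, 0.456, -0.002]
force: [-0.1, -0.8, 0.5]
width: 1.001
```

```bash
python3 -c "
from h import *
go(.615,.2215,.128)
im,d,c=grab('wrist','wrist1')
K=c['mtx'];R=np.array(c['R']);t=np.array(c['t']).ravel()
for X in ([.615,.2215,.147],[.615,.2215,.097]):
  x=K@(R@np.array(X)+t);print(x[:2]/x[2])
"
```

```text
t 2.65 p [0.6146 0.2193 0.248 ] F [-0.07 -0.8   0.53] w 1.001 q [-0.17  0.52 -0.4   1.47  0.21  1.2  -1.88]
zaxis [-1.2e-03 -8.0e-04 -1.0e+00] yaxis [ 0.287 -0.958  0.   ] tool cm [ 0.12 -0.2  12.  ]
[272.04113982 211.74400972]
[272.74518711 195.73279871]
```

View pics/wrist1.png

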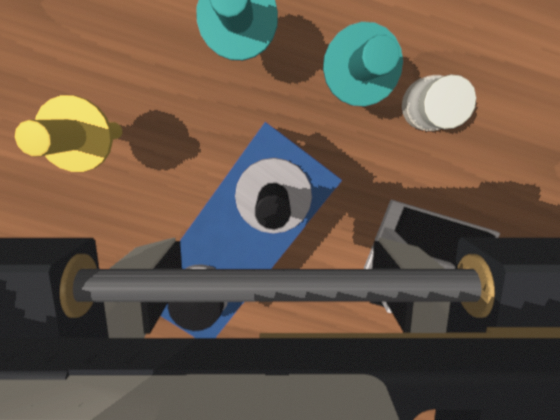

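Wrist view: the collar centre is at (274,196) against a projected (273,196), and the handle sits where predicted. The look-alikes are clear of the fingers, so I'll descend and grip.

Call:
step_arm:
  plan:
    - {"wx": 0,"wy": 0,"wz": 0,"tx": 0.1,"ty": -0.2,"tz": 1.5,"hand": 1}
    - {"wx": 0,"wy": 0,"wz": 0,"tx": 0,"ty": 0,"tz": 2.5,"hand": 1}
    - {"wx": 0,"wy": 0,"wz": 0,"tx": 0,"ty": 0,"tz": 2.5,"hand": 1}
    - {"wx": 0,"wy": 0,"wz": 0,"tx": 0,"ty": 0,"tz": 2,"hand": 1}
    - {"wx": 0,"wy": 0,"wz": 0,"tx": 0,"ty": 0,"tz": 1.5,"hand": 1}
    - {"wx": 0,"wy": 0,"wz": 0,"tx": 0,"ty": 0,"tz": 1,"hand": 1}
    - {"wx": 0,"wy": 0,"wz": 0,"tx": 0,"ty": 0,"tz": 0.7,"hand": 1}
    - {"wx": 0,"wy": 0,"wz": 0,"tx": 0,"ty": 0,"tz": 0.3,"hand": 1}
    - {"wx": 0,"wy": 0,"wz": 0,"tx": 0,"ty": 0,"tz": 0,"hand": 1}
    - {"wx": 0,"wy": 0,"wz": 0,"tx": 0,"ty": 0,"tz": 0,"hand": 1}

```text
clock: 3.53
position: [0.6158, 0.2216, 0.1296]
ee_rot: [-3.108, -0.454, -0.002]
force: [-0.4, -0.3, -0.5]
width: 1.0
```

```bash
python3 -c "
from h import *
go(.615,.2215,.128)"
```

```text
t 3.53 p [0.6158 0.2216 0.1296] F [-0.39 -0.3  -0.53] w 1.0 q [-0.18  0.62 -0.38  1.6   0.26  0.96 -1.93]
zaxis [ 1.1e-03  3.0e-04 -1.0e+00] yaxis [ 0.286 -0.958  0.   ] tool cm [-0.08 -0.02  0.16]
```

Call:
step_arm:
  plan:
    - {"wx": 0,"wy": 0,"wz": 0,"tx": -0.1,"ty": 0,"tz": 0.1,"hand": 1}
    - {"wx": 0,"wy": 0,"wz": 0,"tx": 0,"ty": 0,"tz": 0,"hand": 0}
    - {"wx": 0,"wy": 0,"wz": 0,"tx": 0,"ty": 0,"tz": 0,"hand": 0}
    - {"wx": 0,"wy": 0,"wz": 0,"tx": 0,"ty": 0,"tz": 0,"hand": 0}
    - {"wx": 0,"wy": 0,"wz": 0,"tx": 0,"ty": 0,"tz": 0,"hand": 0}
    - {"wx": 0,"wy": 0,"wz": 0,"tx": 0,"ty": 0,"tz": 0,"hand": 0}
    - {"wx": 0,"wy": 0,"wz": 0,"tx": 0,"ty": 0,"tz": 0,"hand": 0}
    - {"wx": 0,"wy": 0,"wz": 0,"tx": 0,"ty": 0,"tz": 0,"hand": 0}
    - {"wx": 0,"wy": 0,"wz": 0,"tx": 0,"ty": 0,"tz": 0,"hand": 0}
    - {"wx": 0,"wy": 0,"wz": 0,"tx": 0,"ty": 0,"tz": 0,"hand": 0}
  force: 50

```text
clock: 4.37
position: [0.6143, 0.2214, 0.1277]
ee_rot: [3.108, 0.455, -0.0]
force: [0.4, -0.9, 0.2]
width: 0.397
```

```bash
python3 -c "
from h import *
go(.615,.2215,.27)"
```

```text
t 4.37 p [0.6143 0.2214 0.1277] F [ 0.44 -0.87  0.22] w 0.397 q [-0.18  0.62 -0.38  1.61  0.26  0.96 -1.93]
zaxis [-0. -0. -1.] yaxis [ 0.287 -0.958  0.   ] tool cm [ 7.000e-02  1.000e-02 -1.423e+01]
```

Call:
step_arm:
  plan:
    - {"wx": 0,"wy": 0,"wz": 0,"tx": 0,"ty": 0,"tz": 0,"hand": 0}
    - {"wx": 0,"wy": 0,"wz": 0,"tx": 0,"ty": 0,"tz": 0,"hand": 0}
    - {"wx": 0,"wy": 0,"wz": 0,"tx": 0,"ty": 0,"tz": 0,"hand": 0}
    - {"wx": 0,"wy": 0,"wz": 0,"tx": 0,"ty": 0,"tz": 0,"hand": 0}
    - {"wx": 0,"wy": 0,"wz": 0,"tx": 0,"ty": 0,"tz": 0,"hand": 0}
    - {"wx": 0,"wy": 0,"wz": 0,"tx": 0,"ty": 0,"tz": 0,"hand": 0}
    - {"wx": 0,"wy": 0,"wz": 0,"tx": 0,"ty": 0,"tz": -0.4,"hand": 0}
    - {"wx": 0,"wy": 0,"wz": 0,"tx": 0,"ty": 0,"tz": -0.8,"hand": 0}
    - {"wx": 0,"wy": 0,"wz": 0,"tx": 0,"ty": 0,"tz": -1,"hand": 0}
    - {"wx": 0,"wy": 0,"wz": 0,"tx": 0,"ty": 0,"tz": -1,"hand": 0}

```text
clock: 5.2
position: [0.6144, 0.2213, 0.1608]
ee_rot: [3.108, 0.455, -0.0]
force: [-0.8, -0.1, -2.0]
width: 0.278
```

```bash
python3 -c "
from h import *
go(.615,.2215,.275)"
```

```text
t 5.2 p [0.6144 0.2213 0.1608] F [-0.85 -0.07 -1.95] w 0.278 q [-0.18  0.59 -0.38  1.58  0.25  1.02 -1.91]
zaxis [-1.e-04 -1.e-04 -1.e+00] yaxis [ 0.287 -0.958  0.   ] tool cm [  0.07  -0.   -11.42]
```

Call:
step_arm:
  plan:
    - {"wx": 0,"wy": 0,"wz": 0,"tx": 0,"ty": 0,"tz": -1.5,"hand": 0}
    - {"wx": 0,"wy": 0,"wz": 0,"tx": 0,"ty": 0,"tz": -1.5,"hand": 0}
    - {"wx": 0,"wy": 0,"wz": 0,"tx": 0,"ty": 0,"tz": -1.5,"hand": 0}
    - {"wx": 0,"wy": 0,"wz": 0,"tx": 0,"ty": 0,"tz": -1.5,"hand": 0}
    - {"wx": 0,"wy": 0,"wz": 0,"tx": 0,"ty": 0,"tz": -1.5,"hand": 0}
    - {"wx": 0,"wy": 0,"wz": 0,"tx": 0,"ty": 0,"tz": -1.5,"hand": 0}
    - {"wx": 0,"wy": 0,"wz": 0,"tx": 0,"ty": 0,"tz": -1.5,"hand": 0}
    - {"wx": 0,"wy": 0,"wz": 0,"tx": 0,"ty": 0,"tz": -0.9,"hand": 0}
    - {"wx": 0,"wy": 0,"wz": 0,"tx": 0,"ty": 0,"tz": 0,"hand": 0}
    - {"wx": 0,"wy": 0,"wz": 0,"tx": 0,"ty": 0,"tz": 0,"hand": 0}

```text
clock: 6.03
position: [0.6144, 0.2214, 0.2743]
ee_rot: [-3.108, -0.455, -0.002]
force: [-0.0, 0.4, -3.4]
width: 0.274
```

```bash
python3 -c "
from h import *
go(.567,.0268,.275)
grab('top','top1');grab('scene','scene1')"
```

```text
t 6.03 p [0.6144 0.2214 0.2743] F [-0.03  0.4  -3.42] w 0.274 q [-0.17  0.5  -0.4   1.44  0.2   1.25 -1.87]
zaxis [ 1.1e-03  3.0e-04 -1.0e+00] yaxis [ 0.287 -0.958  0.   ] tool cm [-10.12  17.29  -0.08]
```

View pics/scene1.png

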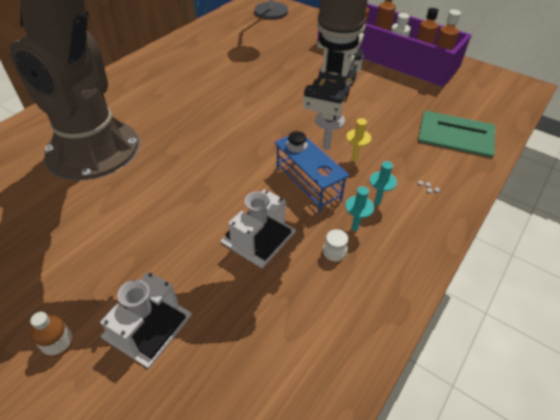

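View pics/top1.png

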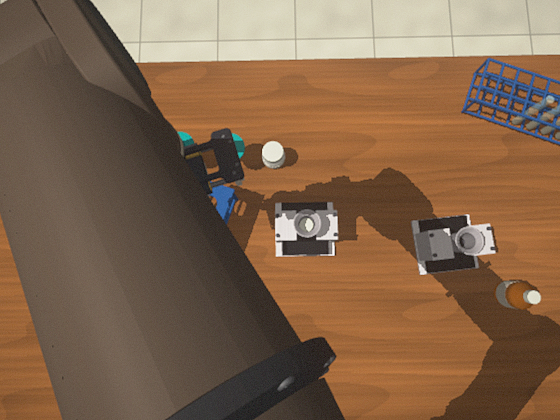

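Scene view: the rod hangs from the jaws with its collar at (330,120), and the rack hole at (325,170) is empty. Now across to sleeve A.

Call:
step_arm:
  plan:
    - {"wx": 0,"wy": 0,"wz": 0,"tx": -0.8,"ty": 1.2,"tz": 0,"hand": 0}
    - {"wx": 0,"wy": 0,"wz": 0,"tx": -1.4,"ty": 2.4,"tz": 0,"hand": 0}
    - {"wx": 0,"wy": 0,"wz": 0,"tx": -1.5,"ty": 2.6,"tz": 0,"hand": 0}
    - {"wx": 0,"wy": 0,"wz": 0,"tx": -1.5,"ty": 2.6,"tz": 0,"hand": 0}
    - {"wx": 0,"wy": 0,"wz": 0,"tx": -1.5,"ty": 2.6,"tz": 0,"hand": 0}
    - {"wx": 0,"wy": 0,"wz": 0,"tx": -1.5,"ty": 2.6,"tz": 0,"hand": 0}
    - {"wx": 0,"wy": 0,"wz": 0,"tx": -1.2,"ty": 2.1,"tz": 0,"hand": 0}
    - {"wx": 0,"wy": 0,"wz": 0,"tx": -0.7,"ty": 1.2,"tz": 0,"hand": 0}
    - {"wx": 0,"wy": 0,"wz": 0,"tx": 0,"ty": 0,"tz": 0,"hand": 0}
    - {"wx": 0,"wy": 0,"wz": 0,"tx": 0,"ty": 0,"tz": 0,"hand": 0}

```text
clock: 6.97
position: [0.5666, 0.0253, 0.2731]
ee_rot: [3.109, 0.451, -0.002]
force: [-0.6, 1.5, -2.3]
width: 0.277
```

```bash
python3 -c "
from h import *
go(.567,.0268,.231)
im,d,c=grab('scene','scene2')
save('s2c',cv2.resize(im[90:270,180:360],None,fx=3.3,fy=3.3,interpolation=cv2.INTER_CUBIC))
K=c['mtx'];R=np.array(c['R']);t=np.array(c['t']).ravel()
for X in ([.567,.0268,.163],[.567,.0268,.237],[.567,.0268,.125]):
  x=K@(R@np.array(X)+t);x=x[:2]/x[2];print(x,(x-[180,90])*3.3)
"
```

```text
t 6.97 p [0.5666 0.0253 0.2731] F [-0.57  1.45 -2.3 ] w 0.277 q [ 0.15  0.35 -0.39  1.66  0.14  1.16 -1.56]
zaxis [-1.1e-03 -4.0e-04 -1.0e+00] yaxis [ 0.284 -0.959  0.   ] tool cm [ 0.09 -0.13  4.21]
[256.44963276 187.34766638] [252.28378809 321.24729905]
[255.5659488  160.48294627] [249.36763103 232.59372267]
[256.86350968 199.92986564] [253.64958193 362.76855661]
```

View pics/s2c.png

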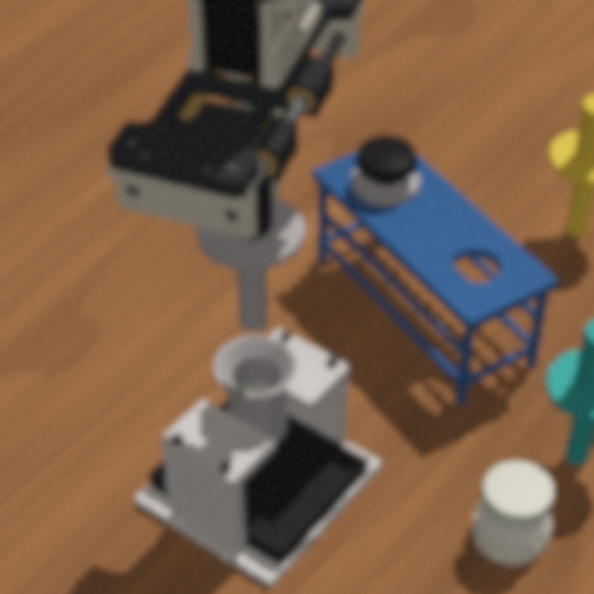

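The stem foot is at crop (253,325) against a predicted (252,321), so it is upright and over the sleeve. I'll lower it into the bore.

Call:
step_arm:
  plan:
    - {"wx": 0,"wy": 0,"wz": 0,"tx": 0.1,"ty": -0.1,"tz": 0,"hand": 0}
    - {"wx": 0,"wy": 0,"wz": 0,"tx": 0,"ty": 0,"tz": 0.5,"hand": 0}
    - {"wx": 0,"wy": 0,"wz": 0,"tx": 0,"ty": 0,"tz": 1,"hand": 0}
    - {"wx": 0,"wy": 0,"wz": 0,"tx": 0,"ty": 0,"tz": 1,"hand": 0}
    - {"wx": 0,"wy": 0,"wz": 0,"tx": 0,"ty": 0,"tz": 1,"hand": 0}
    - {"wx": 0,"wy": 0,"wz": 0,"tx": 0,"ty": 0,"tz": 1,"hand": 0}
    - {"wx": 0,"wy": 0,"wz": 0,"tx": 0,"ty": 0,"tz": 0.8,"hand": 0}
    - {"wx": 0,"wy": 0,"wz": 0,"tx": 0,"ty": 0,"tz": 0.5,"hand": 0}
    - {"wx": 0,"wy": 0,"wz": 0,"tx": 0,"ty": 0,"tz": 0.2,"hand": 0}
    - {"wx": 0,"wy": 0,"wz": 0,"tx": 0,"ty": 0,"tz": 0,"hand": 0}

```text
clock: 7.85
position: [0.5677, 0.0279, 0.2132]
ee_rot: [-3.108, -0.455, 0.001]
force: [-0.8, 0.3, -3.0]
width: 0.275
```

```bash
python3 -c "
from h import *
go(.567,.0268,.162)"
```

```text
t 7.85 p [0.5677 0.0279 0.2132] F [-0.78  0.32 -2.97] w 0.275 q [ 0.14  0.41 -0.38  1.74  0.17  1.03 -1.59]
zaxis [-8.e-04 -1.e-04 -1.e+00] yaxis [ 0.287 -0.958 -0.   ] tool cm [-0.09  0.08  5.12]
```

Call:
step_arm:
  plan:
    - {"wx": 0,"wy": 0,"wz": 0,"tx": -0.1,"ty": 0.1,"tz": 0.4,"hand": 0}
    - {"wx": 0,"wy": 0,"wz": 0,"tx": 0,"ty": 0,"tz": 0.4,"hand": 0}
    - {"wx": 0,"wy": 0,"wz": 0,"tx": 0,"ty": 0,"tz": 0.4,"hand": 0}
    - {"wx": 0,"wy": 0,"wz": 0,"tx": 0,"ty": 0,"tz": 0.4,"hand": 0}
    - {"wx": 0,"wy": 0,"wz": 0,"tx": 0,"ty": 0,"tz": 0.4,"hand": 0}
    - {"wx": 0,"wy": 0,"wz": 0,"tx": 0,"ty": 0,"tz": 0.4,"hand": 0}
    - {"wx": 0,"wy": 0,"wz": 0,"tx": 0,"ty": 0,"tz": 0.4,"hand": 0}
    - {"wx": 0,"wy": 0,"wz": 0,"tx": 0,"ty": 0,"tz": 0.4,"hand": 0}
    - {"wx": 0,"wy": 0,"wz": 0,"tx": 0,"ty": 0,"tz": 0.4,"hand": 0}
    - {"wx": 0,"wy": 0,"wz": 0,"tx": 0,"ty": 0,"tz": 0.4,"hand": 0}
  force: 60

```text
clock: 8.68
position: [0.5671, 0.0267, 0.1732]
ee_rot: [3.108, 0.455, -0.0]
force: [0.4, -0.4, -2.8]
width: 0.276
```

```bash
python3 -c "
from h import *
go(.567,.0268,.162)"
```

```text
t 8.68 p [0.5671 0.0267 0.1732] F [ 0.4  -0.39 -2.82] w 0.276 q [ 0.13  0.45 -0.37  1.78  0.19  0.95 -1.6 ]
zaxis [-3.e-04 -0.e+00 -1.e+00] yaxis [ 0.287 -0.958 -0.   ] tool cm [-0.   -0.02  1.12]
```

Call:
step_arm:
  plan:
    - {"wx": 0,"wy": 0,"wz": 0,"tx": 0,"ty": 0,"tz": 0.3,"hand": 0}
    - {"wx": 0,"wy": 0,"wz": 0,"tx": 0,"ty": 0,"tz": 0.3,"hand": 0}
    - {"wx": 0,"wy": 0,"wz": 0,"tx": 0,"ty": 0,"tz": 0.2,"hand": 0}
    - {"wx": 0,"wy": 0,"wz": 0,"tx": 0,"ty": 0,"tz": 0.1,"hand": 0}
    - {"wx": 0,"wy": 0,"wz": 0,"tx": 0,"ty": 0,"tz": 0.1,"hand": 0}
    - {"wx": 0,"wy": 0,"wz": 0,"tx": 0,"ty": 0,"tz": 0,"hand": 0}
    - {"wx": 0,"wy": 0,"wz": 0,"tx": 0,"ty": 0,"tz": 0,"hand": 0}
    - {"wx": 0,"wy": 0,"wz": 0,"tx": 0,"ty": 0,"tz": 0,"hand": 0}
    - {"wx": 0,"wy": 0,"wz": 0,"tx": 0,"ty": 0,"tz": 0,"hand": 0}
    - {"wx": 0,"wy": 0,"wz": 0,"tx": 0,"ty": 0,"tz": 0,"hand": 0}

```text
clock: 9.52
position: [0.5673, 0.0267, 0.1639]
ee_rot: [3.108, 0.455, 0.0]
force: [0.3, 0.4, -2.5]
width: 0.275
```

```bash
python3 -c "
from h import *
go(.567,.0268,.162)
im,d,c=grab('scene','scene3')
save('s3c',cv2.resize(im[120:270,180:330],None,fx=4,fy=4,interpolation=cv2.INTER_CUBIC))"
```

```text
t 9.52 p [0.5673 0.0267 0.1639] F [ 0.28  0.37 -2.49] w 0.275 q [ 0.13  0.46 -0.37  1.79  0.2   0.93 -1.61]
zaxis [ 3.e-04 -1.e-04 -1.e+00] yaxis [ 0.287 -0.958  0.   ] tool cm [-0.02 -0.02  0.19]
```

View pics/s3c.png

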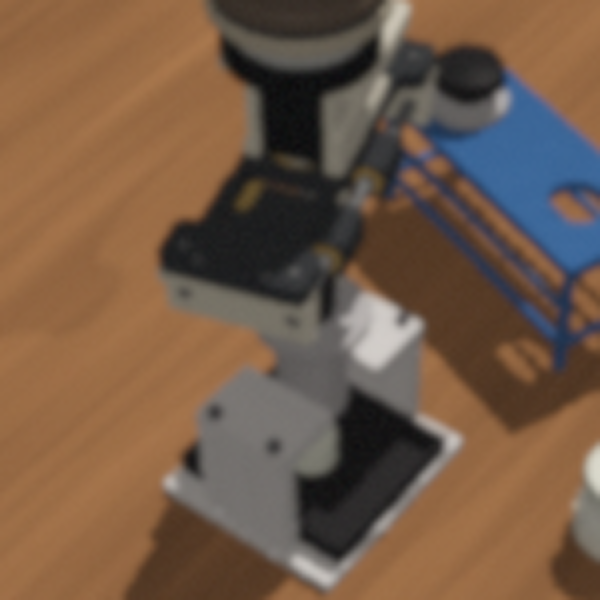

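The puck shows in the tray at crop (320,450). The collar is about 2 mm above the rim, so I'll lower to contact and check the force.

Call:
step_arm:
  plan:
    - {"wx": 0,"wy": 0,"wz": 0,"tx": 0,"ty": 0,"tz": 0.1,"hand": 0}
    - {"wx": 0,"wy": 0,"wz": 0,"tx": 0,"ty": 0,"tz": 0.1,"hand": 0}
    - {"wx": 0,"wy": 0,"wz": 0,"tx": 0,"ty": 0,"tz": 0,"hand": 0}
    - {"wx": 0,"wy": 0,"wz": 0,"tx": 0,"ty": 0,"tz": 0,"hand": 0}
    - {"wx": 0,"wy": 0,"wz": 0,"tx": 0,"ty": 0,"tz": 0,"hand": 0}
    - {"wx": 0,"wy": 0,"wz": 0,"tx": 0,"ty": 0,"tz": 0,"hand": 0}
    - {"wx": 0,"wy": 0,"wz": 0,"tx": 0,"ty": 0,"tz": 0,"hand": 0}
    - {"wx": 0,"wy": 0,"wz": 0,"tx": 0,"ty": 0,"tz": 0,"hand": 0}
    - {"wx": 0,"wy": 0,"wz": 0,"tx": 0,"ty": 0,"tz": 0,"hand": 0}
    - {"wx": 0,"wy": 0,"wz": 0,"tx": 0,"ty": 0,"tz": 0,"hand": 0}

```text
clock: 10.4
position: [0.5672, 0.0267, 0.1617]
ee_rot: [3.108, 0.455, 0.0]
force: [0.2, 0.0, -2.5]
width: 0.278
```

```bash
python3 -c "
from h import *
go(.567,.0268,.162)"
```

```text
t 10.4 p [0.5672 0.0267 0.1617] F [ 0.21  0.04 -2.54] w 0.278 q [ 0.13  0.46 -0.37  1.8   0.2   0.92 -1.61]
zaxis [ 0. -0. -1.] yaxis [ 0.287 -0.958  0.   ] tool cm [-0.01 -0.02 -0.03]
```

No contact yet, so 1–2 mm more.

Call:
step_arm:
  plan:
    - {"wx": 0,"wy": 0,"wz": 0,"tx": 0,"ty": 0,"tz": 0.1,"hand": 0}
    - {"wx": 0,"wy": 0,"wz": 0,"tx": 0,"ty": 0,"tz": 0.1,"hand": 0}
    - {"wx": 0,"wy": 0,"wz": 0,"tx": 0,"ty": 0,"tz": 0,"hand": 0}
    - {"wx": 0,"wy": 0,"wz": 0,"tx": 0,"ty": 0,"tz": 0,"hand": 0}
    - {"wx": 0,"wy": 0,"wz": 0,"tx": 0,"ty": 0,"tz": 0,"hand": 0}
    - {"wx": 0,"wy": 0,"wz": 0,"tx": 0,"ty": 0,"tz": 0,"hand": 0}
    - {"wx": 0,"wy": 0,"wz": 0,"tx": 0,"ty": 0,"tz": 0,"hand": 0}
    - {"wx": 0,"wy": 0,"wz": 0,"tx": 0,"ty": 0,"tz": 0,"hand": 0}
    - {"wx": 0,"wy": 0,"wz": 0,"tx": 0,"ty": 0,"tz": 0,"hand": 0}
    - {"wx": 0,"wy": 0,"wz": 0,"tx": 0,"ty": 0,"tz": 0,"hand": 0}

```text
clock: 11.23
position: [0.5673, 0.0268, 0.1606]
ee_rot: [3.108, 0.455, 0.001]
force: [-3.7, -0.5, 6.9]
width: 0.277
```

```bash
python3 -c "
from h import *
go(.567,.0268,.162)"
```

```text
t 11.23 p [0.5673 0.0268 0.1606] F [-3.68 -0.49  6.89] w 0.277 q [ 0.13  0.46 -0.37  1.8   0.2   0.92 -1.61]
zaxis [ 8.e-04 -2.e-04 -1.e+00] yaxis [ 0.287 -0.958  0.   ] tool cm [-0.03 -0.01 -0.14]
```

The collar is on the rim at 7 N. Releasing.

Call:
step_arm:
  plan:
    - {"wx": 0,"wy": 0,"wz": 0,"tx": 0,"ty": 0,"tz": 0,"hand": 0.5}
    - {"wx": 0,"wy": 0,"wz": 0,"tx": 0,"ty": 0,"tz": 0,"hand": 0.7}
    - {"wx": 0,"wy": 0,"wz": 0,"tx": 0,"ty": 0,"tz": 0,"hand": 1}
    - {"wx": 0,"wy": 0,"wz": 0,"tx": 0,"ty": 0,"tz": 0,"hand": 1}
    - {"wx": 0,"wy": 0,"wz": 0,"tx": 0,"ty": 0,"tz": 0,"hand": 1}
    - {"wx": 0,"wy": 0,"wz": 0,"tx": 0,"ty": 0,"tz": 0,"hand": 1}
    - {"wx": 0,"wy": 0,"wz": 0,"tx": 0,"ty": 0,"tz": 0,"hand": 1}
    - {"wx": 0,"wy": 0,"wz": 0,"tx": 0,"ty": 0,"tz": 0,"hand": 1}
    - {"wx": 0,"wy": 0,"wz": 0,"tx": 0,"ty": 0,"tz": 0,"hand": 1}
    - {"wx": 0,"wy": 0,"wz": 0,"tx": 0,"ty": 0,"tz": 0,"hand": 1}

```text
clock: 12.07
position: [0.5672, 0.0267, 0.1597]
ee_rot: [3.108, 0.455, -0.0]
force: [-0.1, -0.3, -0.2]
width: 0.952
```

```bash
python3 -c "
from h import *
go(.567,.0268,.162)"
```

```text
t 12.07 p [0.5672 0.0267 0.1597] F [-0.08 -0.27 -0.18] w 0.952 q [ 0.13  0.46 -0.37  1.8   0.2   0.92 -1.61]
zaxis [-1.e-04 -0.e+00 -1.e+00] yaxis [ 0.287 -0.958  0.   ] tool cm [-0.01 -0.02 -0.23]
```

Call:
step_arm:
  plan:
    - {"wx": 0,"wy": 0,"wz": 0,"tx": 0,"ty": 0,"tz": -0.5,"hand": 1}
    - {"wx": 0,"wy": 0,"wz": 0,"tx": 0,"ty": 0,"tz": -1,"hand": 1}
    - {"wx": 0,"wy": 0,"wz": 0,"tx": 0,"ty": 0,"tz": -1.5,"hand": 1}
    - {"wx": 0,"wy": 0,"wz": 0,"tx": 0,"ty": 0,"tz": -2,"hand": 1}
    - {"wx": 0,"wy": 0,"wz": 0,"tx": 0,"ty": 0,"tz": -2,"hand": 1}
    - {"wx": 0,"wy": 0,"wz": 0,"tx": 0,"ty": 0,"tz": -2,"hand": 1}
    - {"wx": 0,"wy": 0,"wz": 0,"tx": -2,"ty": 0,"tz": -1,"hand": 1}
    - {"wx": 0,"wy": 0,"wz": 0,"tx": -2,"ty": 0,"tz": 0,"hand": 1}
    - {"wx": 0,"wy": 0,"wz": 0,"tx": -1,"ty": 0,"tz": 0,"hand": 1}
    - {"wx": 0,"wy": 0,"wz": 0,"tx": 0,"ty": 0,"tz": 0,"hand": 1}

```text
clock: 12.9
position: [0.5177, 0.0116, 0.2606]
ee_rot: [3.108, 0.454, -0.0]
force: [-0.1, -1.0, -0.3]
width: 1.003
```

```bash
python3 -c "
from h import *
go(.567,.0268,.162)
im,d,c=grab('scene','scene4')
save('s4c',cv2.resize(im[120:270,180:330],None,fx=4,fy=4,interpolation=cv2.INTER_CUBIC))
o=ray(c,0,0)[0];Ki=np.linalg.inv(c['mtx']);vv,uu=np.mgrid[:420,:560]
P=o+(np.stack([uu,vv,np.ones_like(uu)],-1)@Ki.T@np.array(c['R']))*d[...,None]
near=(np.hypot(P[...,0]-.567,P[...,1]-.0268)<.04)&(d>0)
dk=near&(im.max(-1)<70)&(P[...,2]>.135)&(P[...,2]<.2);print('handle',dk.sum(),P[dk].mean(0),P[dk].max(0)) 
w=near&(im.min(-1)>90)&(P[...,2]<.045)&(P[...,2]>.012);print('puck',w.sum(),P[w].mean(0),P[w].max(0))
"
```

```text
t 12.9 p [0.5177 0.0116 0.2606] F [-0.09 -0.97 -0.3 ] w 1.003 q [ 0.19  0.28 -0.4   1.79  0.12  1.09 -1.53]
zaxis [ 1.e-04 -1.e-03 -1.e+00] yaxis [ 0.286 -0.958  0.001] tool cm [ 5.16 -0.06  9.85]
handle 212 [0.573589   0.02123055 0.16479168] [0.58054961 0.03460558 0.18351345]
puck 61 [0.57536389 0.01958228 0.02580573] [0.58075707 0.03282937 0.0358041 ]
```

View pics/s4c.png

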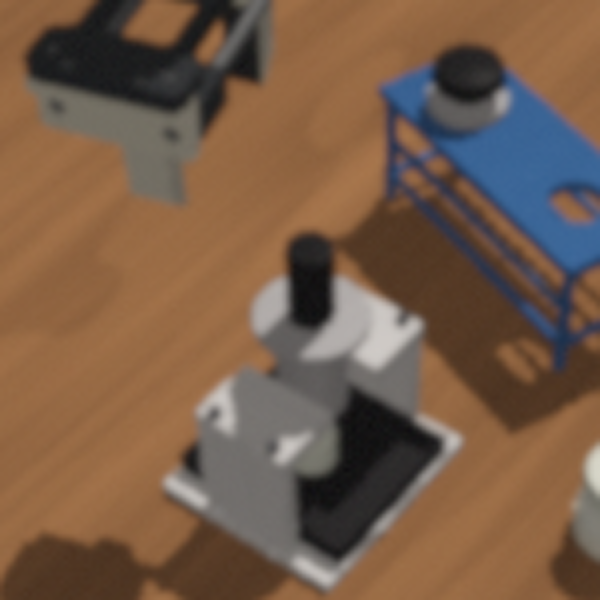

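The rod stands upright with its collar on the rim, at crop (310,310). The puck lies in the tray at (320,450), and the gripper is clear of everything. Handing in.

```bash
python3 -c "
from cell import arm
print(arm.sign_off())"
```

```text
the job is handed in; nothing more can be done
None
```

The puck is out of the sleeve and in the tray, and the ejector rod stands home in that sleeve with its collar on the rim. I handed the job in at about 13 s of the allowed 42 s; sign-off gives no verdict.

- **What I did:** I took the straight-handled rod from the blue rack and put its stem into the sleeve whose bore showed the white puck. I pushed the puck through, lowered until the collar met the rim (about 7 N), then let go and backed off.
- **Rod check:** In the last picture the handle's top reads about 0.183 m high, against 0.181 m expected when home. The rod looks upright and is on the sleeve's axis to within a few mm.
- **Puck check:** Its upper face reads about 0.033–0.036 m high and it lies under the bore. That puts its centre about 100 mm below the rim.
- **Gripper:** It was open and about 10 cm clear, and touched nothing.
- **Small disagreements:** The collar met the rim about 1 mm lower than I had calculated. The wrist force never showed the tabs' 6–12 N, because I only read it at the end of each move, after the puck was already past them. No check failed.

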